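# Seat the centrifuge rotor on its locating pin

## Task

The rotor of the small bench centrifuge is standing loose and too high on its drive. With a fingertip, push the rotor round by its upright sleeves until the notch in its rim is over the locating pin, then press the hub straight down until the rotor is fully home, its disc flush with the deck, and let go. Do not pick the rotor up, and leave the vials on the deck and the temperature logger where they are.

Things in the scene. Friction and masses are not known exactly. Their poses are not given: they have to be found in the camera images.
- centrifuge: Small white bench centrifuge without lid, fixed to the desk: a box 190 mm (its x) by 200 mm (its y), its flat deck 53 mm above the desk. A round bowl, 152 mm across, is sunk in the deck. Origin on the desk under the bowl's centre (the rotor's axis); z up; the control panel is on its -x face, the locating pin at its +x side.
- pin (a point): Locating pin: level round steel pin, 8 mm thick, sticking radially inward from the bowl wall, 60 to 76 mm from the rotor's axis, its top 51 mm above the desk; hidden under the raised disc until the notch is over it. A black nose (16 mm radial, 10 wide, 8 high) on the deck just outside the bowl marks its direction. This point: over the pin, 66 mm from the axis, at deck height.
- rotor: Loose aluminium rotor, about 180 g: disc 140 mm across, 10 mm thick, one rim notch at its +x. Origin at the centre of the disc's underside, z up. Its blind bore sits on a fixed spindle (1 mm play): it turns in place either way (under 2 N at a sleeve) and stays where left. It starts with its underside 53 mm above the desk, 10 mm too high, carried by a stiff sliding drive plate.
- hub (a point): Centre of the top of the rotor's round hub (35 mm wide, flat top about 24 mm), 34 mm above the disc's underside: the place to press. With the notch over the pin, about 7 N slides the rotor down 10 mm to a hard stop (underside 43 mm above the desk, disc top flush with the deck), where it stays; otherwise the pin blocks it.
- sleeve_1 (a point): Centre of the top of an upright grey round tube sleeve on the rotor, 16 mm across, rising 22 mm above the disc's top face (top 32 mm above the underside), fixed to the disc; 48 mm from the rotor's axis, 60 degrees counter-clockwise (seen from above) from the notch. Push it sideways to turn the rotor.
- sleeve_2 (a point): Centre of the top of an upright grey round tube sleeve on the rotor, 16 mm across, rising 22 mm above the disc's top face (top 32 mm above the underside), fixed to the disc; 48 mm from the rotor's axis, 180 degrees counter-clockwise (seen from above) from the notch. Push it sideways to turn the rotor.
- sleeve_3 (a point): Centre of the top of an upright grey round tube sleeve on the rotor, 16 mm across, rising 22 mm above the disc's top face (top 32 mm above the underside), fixed to the disc; 48 mm from the rotor's axis, 300 degrees counter-clockwise (seen from above) from the notch. Push it sideways to turn the rotor.
- notch (a point): Middle of the rim notch, on the disc's top face, 66 mm from the rotor's axis. The notch is 18 mm wide, cut from 56 mm radius out to the rim and right through the disc. It must be over the pin within about 5 mm sideways for the rotor to go down.
- vial_1: Small glass vial, 16 mm across, 35 mm high, standing loose on the deck's front left corner (seen from the panel side), about 115 mm from the rotor's axis; to be left alone. Origin at the centre of its foot.
- vial_2: The same kind of vial on the deck's far right corner; to be left alone.
- temp_logger: Loose flat temperature logger, 52 x 82 x 17 mm, lying on the desk to the right of the centrifuge; to be left alone. Origin at the centre of its underside.

How it is judged:
On the way:
1. the notch has been brought over the pin while the rotor still stands high (horizontal distance between notch and pin below 0.01 m and z of rotor in the frame of centrifuge above 0.049 m), for 0.1 s.
At the end, for the whole second after the job is handed in: The rotor is at rest, level within 0.04 rad, on its spindle (within 4 mm), its notch over the pin within 8 mm and its underside less than 45 mm above the desk (home is 43 mm), and it has been let go (z of rotor in the frame of centrifuge below 0.045 m and horizontal distance between notch and pin below 0.008 m and horizontal distance between rotor and centrifuge below 0.004 m and angle between rotor's own z axis and vertical below 0.04 rad and linear speed of rotor below 0.01 m/s and angular speed of rotor below 0.1 rad/s); the robot touches nothing.
It fails at once if the rotor is lifted (more than 8 mm above its starting height) (z of rotor in the frame of centrifuge above 0.061 m).
It fails at once if the rotor is tipped by more than 0.2 rad (angle between rotor's own z axis and vertical above 0.2 rad).
It fails at once if a vial or the temperature logger is moved by more than 30 mm (distance of any of vial_1, vial_2, temp_logger from where it was at the start of the episode above 0.03 m).
It fails at once if a vial is knocked over (angle between any of vial_1, vial_2's own z axis and vertical above 0.6 rad).
It also fails if it takes over 51 s, if anything falls off the work surface, if the arm or the gripper's body presses on something with over 40 N, if the wrist force passes 120 N, or if a joint passes its speed limit or range.

## Robot

A 6-joint arm with a two-finger parallel gripper is mounted at the origin on a cart in front of the work surface, level with it; the furniture and walls round the work are solid. World frame = base frame: x ahead of the robot, y to its left, z up, the work surface at z = 0. Lengths are in m, angles in rad, forces in N, time in s.
With the tool pointing down it reaches from about 0.3 to 0.875 m from the base axis. Payload 4.2 kg.
Tool frame: the origin (TCP) lies between the finger pads; the fingertips stand 25 mm ahead of it and the grasp point (between the pads) lies 6 mm ahead of it (arm.tips_ahead is the distance from the TCP to the fingertips, in m); z points along the fingers, y is the line along which they close (so a half turn about z gives the same grasp; the last joint's range is limited). The gripper opens to 85 mm and grips with 20 to 120 N. Pads are 22 mm wide; open, the fingers measure 114 mm over their backs; the gripper's body (76 mm by 85 mm) begins 54 mm behind the grasp point. The pads swing forward as they close: fully open they stand 13 mm farther back than shut.
Start: joints at [-1.197, 0.32, 1.565, -0, 1.257, -0.02], TCP at [0.221, -0.531, 0.256] pointing down, gripper open.
Joint ranges: [-3.11, 3.11], [-0.84, 2.01], [0.21, 2.61], [-1.34, 4.49], [0.05, 2.63], [-2.56, 2.56]. Speed limits (rad/s): [2.57, 2.57, 3.14, 3.14, 3.14, 3.14].

## Interface

Orientations are given as a unit quaternion [w, x, y, z].
In Python, from station import arm, camera, camera_model gives the robot as it stands. The module is installed in compiled form; this text tells all that it offers.
- The arm moves only by the tool apply_moves, never from a script. Its argument "motion" is a list of rows, each an object of numbers: "x", "y", "z": the shift along the tool's x, y, z in m; "wx", "wy", "wz": the turn, a rotation vector about the tool's x, y, z in degrees; "fingers": the closure, from 0 (fully open) to 1 (shut). A call has 1 to 5 rows; each row is the pose to reach, as a shift and turn from the pose commanded when the call began, along the tool's axes at that moment; what a row does not reach only later rows make up. A row lasts 1/12 s, in which the tool goes at most 41.7 mm and 7.16 degrees, less where a joint would pass 70% of its speed; a pose out of reach is approached as far as the arm can. A call with a gripper value outside its range is refused whole. The fingers move at their own pace and stop on an object; "squeeze" is the grip in N (left out, the last holds). Time passes only in rows, so rows that repeat a pose let the fingers close. It gives the time, the measured TCP pose, the force, the opening and the grip force at its end, in the units of the state.
- arm.read_state(): the state, without advancing time (a new reading comes with each control period).
- camera(name): name is "scene" or "top"; returns the picture (400x640x3 uint8, red, green, blue); there is no depth.
- camera_model(name): a dict with "fx", "fy", "cx", "cy" (pixels), "origin" and "rotation" of the camera in the world. Camera axes: x right, y down, z forward; pixel columns grow to the right and rows downward; lengths in m; the calibration is good to about 2 mm. A picture is of the moment at which its call begins. camera_model takes no time and is no camera call.
- arm.job_done(): hands the job in; it is judged then, once.
The state is a dict: "t": time; "qpos": joint angles; "qvel": joint speeds; "tau": joint torques, N m; "ee_pos": TCP position; "orientation": TCP orientation; "contact_force": force on the tool from outside, world axes, zero at the start; "torque": the same for the moment, N m; "opening": opening from 0.0 (shut) to 1.0 (fully open); "grip_force": force on a finger pad.
Only numpy, scipy, OpenCV 4.12 (cv2) and the standard library are available. Lean on these libraries where they do the work, as an engineer would, in place of code of your own. Each camera call takes 0.05 s, during which the arm holds its last target. There are 200 camera calls.

## Working session

There is one attempt and no reset: what is moved stays moved. The work goes in short steps, Python scripts to look and compute and a tool call to move; the robot and the scene stay as the last step left them, time stands still between calls to the robot, and variables do not carry over. Pictures are saved under pics/ and viewed, at most 10 in all, crops included, and the job is handed in when it is done.

Besides the shell and the picture viewer there is one more tool, called by a JSON object that holds its "fn" and its "kwargs". apply_moves: Moves the arm, as the interface text tells. Its arguments: {"type":"object","properties":{"motion":{"type":"array"},"squeeze":{"type":"number"}},"required":["motion"]}

```bash
mkdir -p pics; python3 - <<'E'
from station import arm,camera,camera_model
import cv2
for n in("scene","top"):
    cv2.imwrite(f"pics/{n}0.png",camera(n)[:,:,::-1]); print(camera_model(n))
s=arm.read_state();print(s['t'],s['ee_pos'],s['orientation'],arm.tips_ahead)
E
```

```text
{'fx': 400.88035549309654, 'fy': 400.88035549309654, 'cx': 325.8229566573022, 'cy': 194.4199614642615, 'origin': array([0.15489141, 0.48745176, 0.8654301 ]), 'rotation': array([ 0.0926814 , -0.24694765,  0.89755642, -0.35329801])}
{'fx': 370.9137038871873, 'fy': 370.9137038871873, 'cx': 316.5306302666864, 'cy': 201.08386290931617, 'origin': array([ 0.40376372, -0.14089258,  1.0661417 ]), 'rotation': array([-0.03519455,  0.71298254, -0.69888068,  0.04453126])}
0.1 [ 0.22048985 -0.53063442  0.25558703] [-7.62505667e-04  9.80678515e-01  1.95624771e-01 -1.33164763e-04] 0.025
```

View pics/scene0.png

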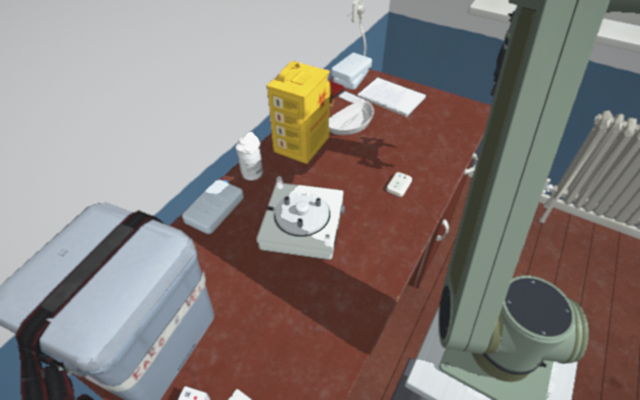

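View pics/top0.png

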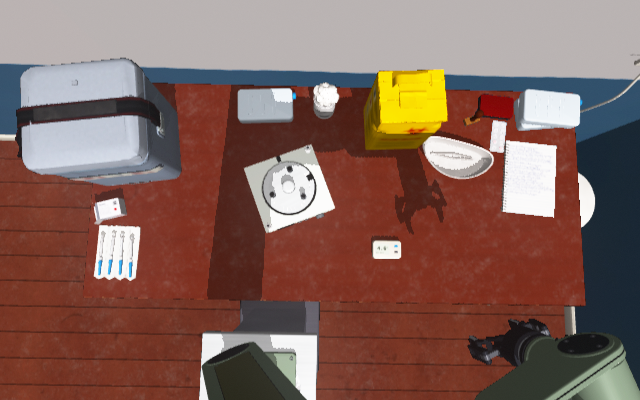

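The centrifuge is at about (289,187) in the top view and (302,215) in the scene view. The arm is clear of it. I'll zoom in on both.

```bash
python3 - <<'E'
import cv2,numpy as np
a=cv2.imread("pics/top0.png")[135:240,235:345];b=cv2.imread("pics/scene0.png")[165:270,247:357]
f=lambda i:cv2.resize(i,None,fx=3.6,fy=3.6*1,interpolation=cv2.INTER_CUBIC)
cv2.imwrite("pics/c0.png",np.hstack([f(a),f(b)]))
E
```

```text
(no output)
```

View pics/c0.png

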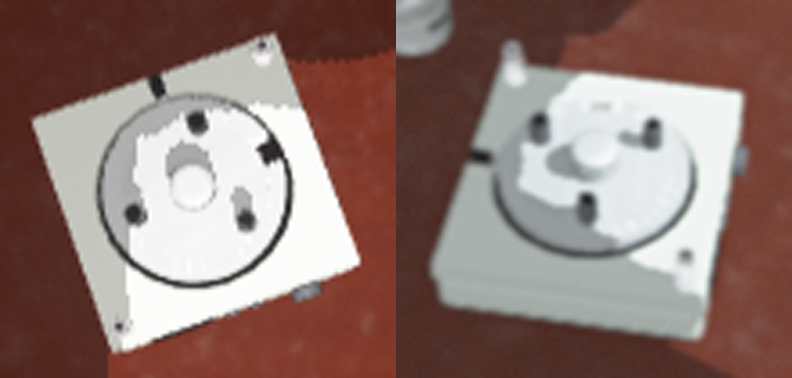

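Top view, full-frame pixels: hub (288.6,186.9), notch (310.3,176.7), nose (278.3,158.6), and sleeve holes at about (290,169), (272.5,194) and (303.3,196). The vials are on the far-right and near-left corners, so the rotor has to turn counter-clockwise by about 85°.

```bash
cat > h.py <<'E'
import numpy as np,cv2
from station import arm,camera,camera_model
from scipy.spatial.transform import Rotation as R
def ray(n,u,v,z):
    m=camera_model(n);w,x,y,q=m['rotation'];d=R.from_quat([x,y,q,w]).apply([(u-m['cx'])/m['fx'],(v-m['cy'])/m['fy'],1])
    o=np.array(m['origin']);return (o+d*(z-o[2])/d[2])[:2]
def dark(img,box):
    u0,v0,u1,v1=box;g=img[v0:v1,u0:u1].max(2)
    k,l,s,c=cv2.connectedComponentsWithStats((g<90).astype('uint8'))
    return [(c[i]+[u0,v0],s[i,4]) for i in range(1,k) if s[i,4]>4]
E
python3 - <<'E'
from h import *
P=lambda *a:print(a[0],np.round(a[1],4))
a=cv2.imread("pics/top0.png")
for c,s in dark(a,(262,148,318,218)): print(np.round(c,1),s,np.round(ray("top",*c,.085),4),np.round(ray("top",*c,.061),4))
P("hub top",ray("top",288.6,186.9,.087)); P("hub scene",ray("scene",247+202/3.6-.5,165+138/3.6,.087))
for n,u,v,z in[("sl1",290,169,.085),("sl2",272.5,194.2,.085),("sl3",303.3,195.8,.085),("notch",309.5,177,.063),("nose",278.3,158.6,.061),("vial2",307,149,.088),("vial1",268,226,.088)]:P(n,ray("top",u,v,z))
for n,u,v,z in[("s sl1",247+651/3.6,165+124/3.6,.085),("s sl",247+540/3.6-110,165+121/3.6,.085)]:pass
P("ss1",ray("scene",247+(540-396)/3.6,165+120/3.6,.085));P("ss2",ray("scene",247+(653-396)/3.6,165+124/3.6,.085));P("ss3",ray("scene",247+(587-396)/3.6,165+198/3.6,.085));P("s nose",ray("scene",247+(481-396)/3.6,165+155/3.6,.061))
E
```

```text
[274.  152.4] 257 [ 0.6449 -0.0355] [ 0.6508 -0.0329]
[315.6 149.2] 13 [ 0.6563 -0.1476] [ 0.6625 -0.1478]
[289.1 168.2] 21 [ 0.6024 -0.0775] [ 0.6073 -0.076 ]
[296.1 196.3] 130 [ 0.5267 -0.0981] [ 0.5297 -0.097 ]
[271.5 194. ] 16 [ 0.5315 -0.0325] [ 0.5347 -0.0299]
[302.8 195.4] 13 [ 0.5296 -0.1158] [ 0.5326 -0.1152]
hub top [ 0.5513 -0.0776]
hub scene [ 0.5523 -0.0791]
sl1 [ 0.6003 -0.0799]
sl2 [ 0.5311 -0.0352]
sl3 [ 0.5285 -0.1173]
notch [ 0.5836 -0.1325]
nose [ 0.6335 -0.0454]
vial2 [ 0.6555 -0.1244]
vial1 [ 0.4461 -0.0264]
ss1 [ 0.5981 -0.0742]
ss2 [ 0.5253 -0.1134]
ss3 [ 0.5286 -0.0304]
s nose [ 0.6292 -0.0404]
```

{"fn": "apply_moves", "kwargs": {"motion": [{"x":0.036,"y":-0.018,"fingers":1},{"x":0.072,"y":-0.036,"fingers":1},{"x":0.108,"y":-0.054,"fingers":1},{"x":0.144,"y":-0.072,"fingers":1},{"x":0.18,"y":-0.09,"fingers":1}], "squeeze": 30}}

```text
invalid input at $.motion[0]: expected keys x, y, z, wx, wy, wz, fingers
```

{"fn": "apply_moves", "kwargs": {"motion": [{"x":0.036,"y":-0.018,"fingers":1},{"x":0.072,"y":-0.036,"fingers":1},{"x":0.108,"y":-0.054,"fingers":1},{"x":0.144,"y":-0.072,"fingers":1},{"x":0.18,"y":-0.09,"fingers":1}]}}

```text
invalid input at $.motion[0]: expected keys x, y, z, wx, wy, wz, fingers
```

```bash
cat >> h.py <<'E'
A=np.array([.5525,-.0765])
def to(p,yaw):  # tool-frame shift to world point p (x,y,z), and wz to bring tool x to yaw deg
    s=arm.read_state();w,x,y,q=s['orientation'];r=R.from_quat([x,y,q,w]);X=r.as_matrix()[:,0]
    cur=np.degrees(np.arctan2(X[1],X[0]));print('t',round(s['t'],2),'ee',np.round(s['ee_pos'],4),'yaw',round(cur,1),'tilt',np.round(r.as_matrix()[:,2],3),'F',np.round(s['contact_force'],1),'open',round(s['opening'],2))
    print('shift',np.round(r.inv().apply(np.array(p)-s['ee_pos']),4),'wz',round(-(yaw-cur),1))
E
python3 - <<'E'
from h import *
to([.5913,-.1047,.25],54)
c=[ray("top",235+u/3.6-.4,135+v/3.6-.4,.053) for u,v in[(33,120),(272,34),(360,263),(115,352)]]
print(np.mean(c,0)); 
for i in range(4):
    d=c[(i+1)%4]-c[i];print(np.degrees(np.arctan2(d[1],d[0]))%90,np.hypot(*d))
E
```

```text
t 0.1 ee [ 0.2205 -0.5306  0.2556] yaw 22.6 tilt [-0.001  0.001 -1.   ] F [-0.8  0.6 -0.4] open 1.0
shift [ 0.5059 -0.251   0.006 ] wz -31.4
[ 0.55438435 -0.07608371]
21.541063643636562 0.1960438931441983
21.786193799528434 0.19092796586203714
21.160226260925313 0.19747344225907776
21.357242418000325 0.18961462445093533
```

{"fn": "apply_moves", "kwargs": {"motion": [{"x":0.036,"y":-0.018,"z":0,"wx":0,"wy":0,"wz":0,"fingers":1},{"x":0.072,"y":-0.036,"z":0,"wx":0,"wy":0,"wz":0,"fingers":1},{"x":0.108,"y":-0.054,"z":0,"wx":0,"wy":0,"wz":0,"fingers":1},{"x":0.144,"y":-0.072,"z":0,"wx":0,"wy":0,"wz":0,"fingers":1},{"x":0.18,"y":-0.09,"z":0,"wx":0,"wy":0,"wz":0,"fingers":1}], "squeeze": 30}}

```text
t: 0.52
ee_pos: [0.3529, -0.3772, 0.256]
orientation: [-0.0, 0.981, 0.195, -0.0]
contact_force: [-0.0, -1.5, 1.1]
opening: 0.293
grip_force: 0.0
```

{"fn": "apply_moves", "kwargs": {"motion": [{"x":0.036,"y":-0.018,"z":0,"wx":0,"wy":0,"wz":0,"fingers":1},{"x":0.072,"y":-0.036,"z":0,"wx":0,"wy":0,"wz":0,"fingers":1},{"x":0.108,"y":-0.054,"z":0,"wx":0,"wy":0,"wz":0,"fingers":1},{"x":0.144,"y":-0.072,"z":0,"wx":0,"wy":0,"wz":0,"fingers":1},{"x":0.18,"y":-0.09,"z":0,"wx":0,"wy":0,"wz":0,"fingers":1}]}}

```text
t: 0.93
ee_pos: [0.4848, -0.2248, 0.2561]
orientation: [-0.0, 0.981, 0.196, -0.0]
contact_force: [1.5, -0.6, -0.1]
opening: -0.004
grip_force: 0.0
```

```bash
sed -i 's/^A=.*/A=np.array([.5535,-.0762])/' h.py; python3 -c "
from h import *
to([A[0]+.0388,A[1]-.0282,.15],54)"
```

```text
t 0.93 ee [ 0.4848 -0.2248  0.2561] yaw 22.6 tilt [-0.001  0.    -1.   ] F [ 1.5 -0.6 -0.1] open -0.0
shift [ 0.1456 -0.0699  0.106 ] wz -31.4
```

{"fn": "apply_moves", "kwargs": {"motion": [{"x":0.035,"y":-0.017,"z":0,"wx":0,"wy":0,"wz":-6.5,"fingers":1},{"x":0.07,"y":-0.034,"z":0,"wx":0,"wy":0,"wz":-13,"fingers":1},{"x":0.105,"y":-0.051,"z":0.02,"wx":0,"wy":0,"wz":-19.5,"fingers":1},{"x":0.14,"y":-0.068,"z":0.04,"wx":0,"wy":0,"wz":-26,"fingers":1},{"x":0.1435,"y":-0.0695,"z":0.07,"wx":0,"wy":0,"wz":-31.5,"fingers":1}]}}

```text
t: 1.35
ee_pos: [0.5947, -0.1035, 0.1875]
orientation: [0.002, 0.889, 0.459, 0.004]
contact_force: [0.5, -0.1, 0.7]
opening: 0.004
grip_force: 0.0
```

{"fn": "apply_moves", "kwargs": {"motion": [{"x":0,"y":0,"z":0.02,"wx":0,"wy":0,"wz":0,"fingers":1},{"x":0,"y":0,"z":0.03,"wx":0,"wy":0,"wz":0,"fingers":1},{"x":0,"y":0,"z":0.03,"wx":0,"wy":0,"wz":0,"fingers":1}]}}

```text
t: 1.6
ee_pos: [0.5882, -0.107, 0.1534]
orientation: [-0.002, 0.891, 0.454, -0.002]
contact_force: [0.2, -0.1, -0.5]
opening: -0.001
grip_force: 0.0
```

```bash
python3 -c "
from h import *
to([A[0]+.0388,A[1]-.0282,.098],54)
f=lambda i:cv2.resize(i,None,fx=3.6,fy=3.6,interpolation=cv2.INTER_CUBIC)
cv2.imwrite('pics/c1.png',np.hstack([f(camera('top')[135:240,235:345,::-1]),f(camera('scene')[165:270,247:357,::-1])]))"
```

```text
t 1.6 ee [ 0.5882 -0.107   0.1534] yaw 54.1 tilt [-0.006  0.001 -1.   ] F [ 0.2 -0.1 -0.5] open -0.0
shift [0.0046 0.0021 0.0554] wz 0.1
```

View pics/c1.png

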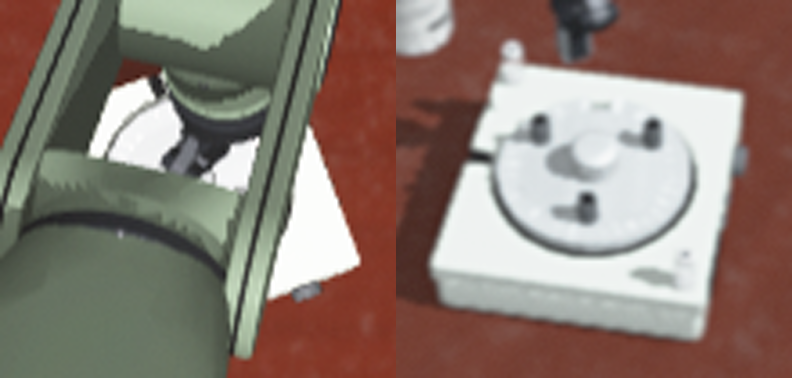

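The scene view shows the shut fingertip at crop (572,60), clear of the rotor on the far right side. The arm hides most of the top view. I'll lower it.

{"fn": "apply_moves", "kwargs": {"motion": [{"x":0.003,"y":0.002,"z":0.02,"wx":0,"wy":0,"wz":0,"fingers":1},{"x":0.003,"y":0.002,"z":0.04,"wx":0,"wy":0,"wz":0,"fingers":1},{"x":0.003,"y":0.002,"z":0.05,"wx":0,"wy":0,"wz":0,"fingers":1},{"x":0.003,"y":0.002,"z":0.055,"wx":0,"wy":0,"wz":0,"fingers":1},{"x":0.003,"y":0.002,"z":0.055,"wx":0,"wy":0,"wz":0,"fingers":1}]}}

```text
t: 2.12
ee_pos: [0.5931, -0.1066, 0.1014]
orientation: [-0.0, 0.891, 0.454, -0.0]
contact_force: [-0.2, 0.0, 0.0]
opening: -0.001
grip_force: 0.0
```

```bash
python3 -c "
from h import *
to([*A,.098],54)
for k in range(1,6):
    s=arm.read_state();w,x,y,q=s['orientation'];r=R.from_quat([x,y,q,w]);
    a=np.radians(5*k);d=np.array(s['ee_pos'][:2])-A;M=np.array([[np.cos(a),-np.sin(a)],[np.sin(a),np.cos(a)]])
    print(k,np.round(r.inv().apply([*(M@d-d),0]),4))
d=d*1e3;print(np.hypot(*d),np.degrees(np.arctan2(d[1],d[0])))"
```

```text
t 2.12 ee [ 0.5931 -0.1066  0.1014] yaw 54.0 tilt [-0. -0. -1.] F [-0.2  0.   0. ] open -0.0
shift [ 0.0013 -0.0499  0.0034] wz 0.0
1 [ 0.0044 -0.0001 -0.    ]
2 [ 0.0087 -0.0005 -0.    ]
3 [ 0.013  -0.0014 -0.    ]
4 [ 0.0171 -0.0026 -0.    ]
5 [ 0.0212 -0.0041 -0.    ]
49.897449562940906 -37.48279928493266
```

{"fn": "apply_moves", "kwargs": {"motion": [{"x":0.0044,"y":-0.0003,"z":0.003,"wx":0,"wy":0,"wz":-5,"fingers":1},{"x":0.0087,"y":-0.001,"z":0.003,"wx":0,"wy":0,"wz":-10,"fingers":1},{"x":0.013,"y":-0.002,"z":0.003,"wx":0,"wy":0,"wz":-15,"fingers":1},{"x":0.0171,"y":-0.0033,"z":0.003,"wx":0,"wy":0,"wz":-20,"fingers":1},{"x":0.0212,"y":-0.005,"z":0.003,"wx":0,"wy":0,"wz":-25,"fingers":1}]}}

```text
t: 2.53
ee_pos: [0.6027, -0.0865, 0.1001]
orientation: [0.001, 0.77, 0.638, 0.001]
contact_force: [0.6, -0.3, -0.4]
opening: 0.002
grip_force: 0.3
```

{"fn": "apply_moves", "kwargs": {"motion": [{"x":0.0044,"y":-0.0001,"z":0,"wx":0,"wy":0,"wz":-5,"fingers":1},{"x":0.0087,"y":-0.0005,"z":0,"wx":0,"wy":0,"wz":-10,"fingers":1},{"x":0.013,"y":-0.0014,"z":0,"wx":0,"wy":0,"wz":-15,"fingers":1},{"x":0.0171,"y":-0.0026,"z":0,"wx":0,"wy":0,"wz":-20,"fingers":1},{"x":0.0212,"y":-0.0041,"z":0,"wx":0,"wy":0,"wz":-25,"fingers":1}]}}

```text
t: 2.95
ee_pos: [0.603, -0.0648, 0.1002]
orientation: [0.002, 0.614, 0.79, 0.001]
contact_force: [1.2, -0.8, -0.2]
opening: -0.001
grip_force: 0.3
```

```bash
python3 -c "
from h import *
to([*A,.098],54)
d=np.array(arm.read_state()['ee_pos'][:2])-A
print(np.hypot(*d),np.degrees(np.arctan2(d[1],d[0])))
f=lambda i:cv2.resize(i,None,fx=5,fy=5,interpolation=cv2.INTER_CUBIC)
cv2.imwrite('pics/c2.png',f(camera('scene')[160:270,247:357,::-1]))"
```

```text
t 2.95 ee [ 0.603  -0.0648  0.1002] yaw 104.3 tilt [ 0.004 -0.001 -1.   ] F [ 1.2 -0.8 -0.2] open -0.0
shift [ 0.0012 -0.0508  0.002 ] wz 50.3
0.050793816400596985 12.96336596101988
```

View pics/c2.png

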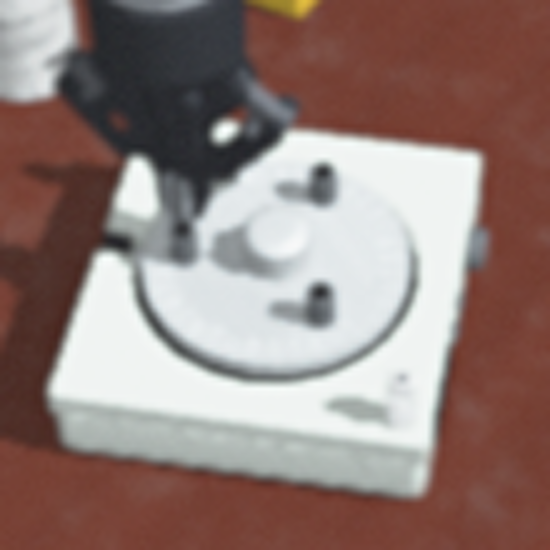

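The rotor is turning: sleeve 1 is at crop (183,240), sleeve 2 at (320,290) and sleeve 3 at (322,170). I'll carry on round the arc.

{"fn": "apply_moves", "kwargs": {"motion": [{"x":0.0044,"y":-0.0003,"z":0,"wx":0,"wy":0,"wz":-5,"fingers":1},{"x":0.0087,"y":-0.0008,"z":0,"wx":0,"wy":0,"wz":-10,"fingers":1},{"x":0.013,"y":-0.0018,"z":0,"wx":0,"wy":0,"wz":-15,"fingers":1},{"x":0.0171,"y":-0.0032,"z":0,"wx":0,"wy":0,"wz":-20,"fingers":1},{"x":0.0212,"y":-0.005,"z":0,"wx":0,"wy":0,"wz":-25,"fingers":1}]}}

```text
t: 3.42
ee_pos: [0.5929, -0.0454, 0.1]
orientation: [0.002, 0.429, 0.903, 0.001]
contact_force: [0.3, -0.5, 0.5]
opening: 0.001
grip_force: 0.4
```

{"fn": "apply_moves", "kwargs": {"motion": [{"x":0.0044,"y":-0.0001,"z":0,"wx":0,"wy":0,"wz":-5,"fingers":1},{"x":0.0087,"y":-0.0005,"z":0,"wx":0,"wy":0,"wz":-10,"fingers":1},{"x":0.0087,"y":-0.0005,"z":0,"wx":0,"wy":0,"wz":-10,"fingers":1}]}}

```text
t: 3.67
ee_pos: [0.5863, -0.0386, 0.0998]
orientation: [0.001, 0.35, 0.937, 0.0]
contact_force: [-0.1, -0.2, 0.5]
opening: 0.003
grip_force: 0.0
```

```bash
python3 -c "
from h import *
to([*A,.098],54)
d=np.array(arm.read_state()['ee_pos'][:2])-A
print(np.hypot(*d),np.degrees(np.arctan2(d[1],d[0])))
im=camera('scene')[:,:,::-1]
for c,s in dark(im,(272,178,333,240)): p=ray('scene',*c,.085);e=p-[.551,-.0735];print(np.round(c,1),s,np.round(p,4),np.degrees(np.arctan2(e[1],e[0])))
f=lambda i:cv2.resize(i,None,fx=5,fy=5,interpolation=cv2.INTER_CUBIC)
cv2.imwrite('pics/c3.png',f(im[160:270,247:357]))"
```

```text
t 3.67 ee [ 0.5863 -0.0386  0.0998] yaw 139.1 tilt [ 0.002 -0.    -1.   ] F [-0.1 -0.2  0.5] open 0.0
shift [ 0.0001 -0.0499  0.0017] wz 85.1
0.04989894046900994 48.95564413314183
[285.2 190. ] 673 [ 0.6192 -0.0968] -18.90383910128542
[318.7 211. ] 7 [ 0.5039 -0.0798] -172.42359575778178
[286.2 214.2] 6 [ 0.5692 -0.0283] 68.108471365802
[279.3 225.5] 16 [0.563  0.0107] 81.8941493196215
```

View pics/c3.png

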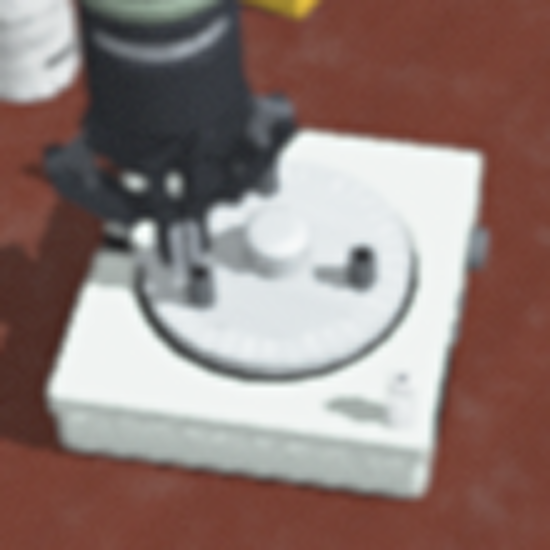

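Sleeve 1 is now at about 68° and sleeve 2 at about 187.6°. The targets are 81.5° and 201.5°, so about 13.5° remains. I'll push that far, back off and measure.

{"fn": "apply_moves", "kwargs": {"motion": [{"x":0.0044,"y":-0.0002,"z":0,"wx":0,"wy":0,"wz":-5,"fingers":1},{"x":0.0087,"y":-0.0005,"z":0,"wx":0,"wy":0,"wz":-10,"fingers":1},{"x":0.0115,"y":-0.0012,"z":0,"wx":0,"wy":0,"wz":-13,"fingers":1},{"x":0.0115,"y":-0.0012,"z":0,"wx":0,"wy":0,"wz":-13,"fingers":1},{"x":0.0085,"y":-0.0012,"z":-0.005,"wx":0,"wy":0,"wz":-13,"fingers":1}]}}

```text
t: 4.13
ee_pos: [0.5779, -0.034, 0.1032]
orientation: [-0.001, 0.243, 0.97, -0.0]
contact_force: [-0.2, 0.2, -1.0]
opening: 0.002
grip_force: 0.0
```

{"fn": "apply_moves", "kwargs": {"motion": [{"x":-0.006,"y":0,"z":-0.03,"wx":0,"wy":0,"wz":0,"fingers":1},{"x":-0.04,"y":0.01,"z":-0.06,"wx":0,"wy":0,"wz":0,"fingers":1},{"x":-0.08,"y":0.01,"z":-0.09,"wx":0,"wy":0,"wz":0,"fingers":1},{"x":-0.115,"y":0.01,"z":-0.11,"wx":0,"wy":0,"wz":0,"fingers":1},{"x":-0.15,"y":0.01,"z":-0.12,"wx":0,"wy":0,"wz":0,"fingers":1}]}}

```text
t: 4.55
ee_pos: [0.7125, -0.0936, 0.2257]
orientation: [0.002, 0.243, 0.97, 0.0]
contact_force: [1.3, 0.1, 0.8]
opening: -0.001
grip_force: 0.0
```

```bash
cat > m.py <<'E'
from h import *
import sys
to([*A,.14],100)
im=camera('scene')[:,:,::-1];tp=camera('top')[:,:,::-1]
for n,i,b,C in(('scene',im,(272,178,333,240),[.551,-.0735]),('top',tp,(262,148,318,218),[.554,-.0755])):
  for c,s in dark(i,b): p=ray(n,*c,.085);e=p-C;print(n,np.round(c,1),s,np.round(p,4),round(np.hypot(*e),4),np.round(np.degrees(np.arctan2(e[1],e[0]))%360,1))
f=lambda i:cv2.resize(i,None,fx=3.6,fy=3.6,interpolation=cv2.INTER_CUBIC)
cv2.imwrite(sys.argv[1],np.hstack([f(tp[135:240,235:345]),f(im[165:270,247:357])]))
E
python3 m.py pics/c4.png
```

```text
t 4.55 ee [ 0.7125 -0.0936  0.2257] yaw 151.9 tilt [ 0.005 -0.001 -1.   ] F [1.3 0.1 0.8] open -0.0
shift [ 0.1489 -0.0596  0.085 ] wz 51.9
scene [320.  207.5] 6 [ 0.5072 -0.0916] 0.0474 202.4
scene [289.4 216.8] 5 [ 0.5573 -0.0253] 0.0486 82.6
scene [281.3 227. ] 22 [0.5561 0.0121] 0.0857 86.6
top [295.2 152.4] 29 [ 0.646  -0.0926] 0.0936 349.5
top [303.3 150.3] 7 [ 0.6525 -0.1144] 0.1058 338.5
top [293.6 170. ] 17 [ 0.5978 -0.0897] 0.046 342.0
top [299.5 172. ] 12 [ 0.5927 -0.1056] 0.049 322.1
top [312.8 193.9] 32 [ 0.5342 -0.1425] 0.0699 253.5
top [288.4 206.7] 53 [ 0.4986 -0.0784] 0.0555 183.0
top [294.6 202.6] 13 [ 0.5097 -0.0946] 0.0482 203.4
```

View pics/c4.png

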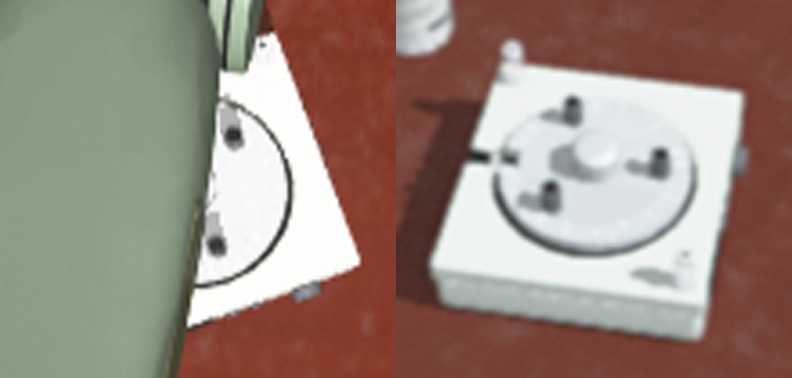

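The notch, crop (512,157), now lines up with the nose at (481,155), with the pin visible in its middle. The sleeves put the rotor at about 22° against a target of 21.5°. Next I'll go over the hub.

{"fn": "apply_moves", "kwargs": {"motion": [{"x":0.035,"y":-0.015,"z":0,"wx":0,"wy":0,"wz":0,"fingers":1},{"x":0.07,"y":-0.03,"z":0,"wx":0,"wy":0,"wz":0,"fingers":1},{"x":0.105,"y":-0.045,"z":0.02,"wx":0,"wy":0,"wz":0,"fingers":1},{"x":0.14,"y":-0.055,"z":0.04,"wx":0,"wy":0,"wz":0,"fingers":1},{"x":0.16,"y":-0.06,"z":0.06,"wx":0,"wy":0,"wz":0,"fingers":1}]}}

```text
t: 5.07
ee_pos: [0.537, -0.0706, 0.161]
orientation: [-0.001, 0.243, 0.97, -0.0]
contact_force: [-0.5, 0.3, -0.8]
opening: -0.003
grip_force: 0.0
```

{"fn": "apply_moves", "kwargs": {"motion": [{"x":0,"y":0,"z":0.01,"wx":0,"wy":0,"wz":0,"fingers":1},{"x":0,"y":0,"z":0.02,"wx":0,"wy":0,"wz":0,"fingers":1},{"x":0,"y":0,"z":0.02,"wx":0,"wy":0,"wz":0,"fingers":1},{"x":0,"y":0,"z":0.02,"wx":0,"wy":0,"wz":0,"fingers":1}]}}

```text
t: 5.4
ee_pos: [0.5426, -0.0712, 0.1414]
orientation: [0.0, 0.242, 0.97, -0.0]
contact_force: [0.1, -0.3, 0.7]
opening: -0.001
grip_force: 0.0
```

```bash
python3 -c "
from h import *
to([.5525,-.0762,.112],152)"
```

```text
t 5.4 ee [ 0.5426 -0.0712  0.1414] yaw 152.0 tilt [ 0.001 -0.    -1.   ] F [ 0.1 -0.3  0.7] open -0.0
shift [-0.011   0.0002  0.0294] wz 0.0
```

{"fn": "apply_moves", "kwargs": {"motion": [{"x":-0.011,"y":0,"z":0.008,"wx":0,"wy":0,"wz":0,"fingers":1},{"x":-0.011,"y":0,"z":0.018,"wx":0,"wy":0,"wz":0,"fingers":1},{"x":-0.011,"y":0,"z":0.025,"wx":0,"wy":0,"wz":0,"fingers":1},{"x":-0.011,"y":0,"z":0.028,"wx":0,"wy":0,"wz":0,"fingers":1},{"x":-0.011,"y":0,"z":0.03,"wx":0,"wy":0,"wz":0,"fingers":1}]}}

```text
t: 5.82
ee_pos: [0.5509, -0.0761, 0.1109]
orientation: [-0.001, 0.241, 0.97, -0.0]
contact_force: [-2.7, 0.4, 7.3]
opening: -0.0
grip_force: 3.3
```

{"fn": "apply_moves", "kwargs": {"motion": [{"x":0,"y":0,"z":0.002,"wx":0,"wy":0,"wz":0,"fingers":1},{"x":0,"y":0,"z":0.004,"wx":0,"wy":0,"wz":0,"fingers":1},{"x":0,"y":0,"z":0.005,"wx":0,"wy":0,"wz":0,"fingers":1},{"x":0,"y":0,"z":0.006,"wx":0,"wy":0,"wz":0,"fingers":1}]}}

```text
t: 6.15
ee_pos: [0.5509, -0.0761, 0.106]
orientation: [-0.0, 0.241, 0.97, -0.0]
contact_force: [-1.9, -0.2, 6.9]
opening: 0.002
grip_force: 3.3
```

Contact is at TCP z≈0.112 and the rotor is sliding at about 7 N, so home should be near 0.102.

{"fn": "apply_moves", "kwargs": {"motion": [{"x":0,"y":0,"z":0.002,"wx":0,"wy":0,"wz":0,"fingers":1},{"x":0,"y":0,"z":0.004,"wx":0,"wy":0,"wz":0,"fingers":1},{"x":0,"y":0,"z":0.005,"wx":0,"wy":0,"wz":0,"fingers":1},{"x":0,"y":0,"z":0.005,"wx":0,"wy":0,"wz":0,"fingers":1}]}}

```text
t: 6.48
ee_pos: [0.5509, -0.0761, 0.102]
orientation: [0.0, 0.241, 0.97, -0.0]
contact_force: [-4.2, -0.5, 11.6]
opening: -0.001
grip_force: 5.8
```

{"fn": "apply_moves", "kwargs": {"motion": [{"x":0,"y":0,"z":0.001,"wx":0,"wy":0,"wz":0,"fingers":1},{"x":0,"y":0,"z":0.001,"wx":0,"wy":0,"wz":0,"fingers":1}]}}

```text
t: 6.65
ee_pos: [0.551, -0.0761, 0.102]
orientation: [0.001, 0.241, 0.97, -0.0]
contact_force: [-5.5, -0.1, 18.4]
opening: -0.001
grip_force: 8.8
```

It has hit the hard stop: z holds at 0.102 while the force rises to 18 N. I'll lift off and check.

{"fn": "apply_moves", "kwargs": {"motion": [{"x":0,"y":0,"z":-0.01,"wx":0,"wy":0,"wz":0,"fingers":1},{"x":0,"y":0,"z":-0.04,"wx":0,"wy":0,"wz":0,"fingers":1},{"x":0,"y":0,"z":-0.08,"wx":0,"wy":0,"wz":0,"fingers":1},{"x":-0.02,"y":0,"z":-0.12,"wx":0,"wy":0,"wz":0,"fingers":1},{"x":-0.05,"y":0,"z":-0.15,"wx":0,"wy":0,"wz":0,"fingers":1}]}}

```text
t: 7.07
ee_pos: [0.5921, -0.0975, 0.2503]
orientation: [0.001, 0.241, 0.971, 0.0]
contact_force: [2.3, -0.9, -0.3]
opening: 0.001
grip_force: 0.0
```

{"fn": "apply_moves", "kwargs": {"motion": [{"x":-0.04,"y":0,"z":0,"wx":0,"wy":0,"wz":0,"fingers":1},{"x":-0.08,"y":0,"z":0,"wx":0,"wy":0,"wz":0,"fingers":1},{"x":-0.08,"y":0,"z":0,"wx":0,"wy":0,"wz":0,"fingers":1},{"x":-0.08,"y":0,"z":0,"wx":0,"wy":0,"wz":0,"fingers":1}]}}

```text
t: 7.4
ee_pos: [0.6646, -0.1365, 0.2449]
orientation: [-0.001, 0.242, 0.97, -0.0]
contact_force: [-1.5, -0.4, -1.1]
opening: 0.002
grip_force: 0.0
```

```bash
python3 m.py pics/c5.png
```

```text
t 7.4 ee [ 0.6646 -0.1365  0.2449] yaw 152.0 tilt [-0.002  0.    -1.   ] F [-1.5 -0.4 -1.1] open 0.0
shift [0.1262 0.0012 0.1052] wz 52.0
scene [319.8 210.2] 6 [ 0.5029 -0.0836] 0.0492 191.9
top [288.2 157.5] 313 [ 0.6317 -0.0743] 0.0777 0.9
top [315.1 187.8] 37 [ 0.5507 -0.1484] 0.073 267.4
```

View pics/c5.png

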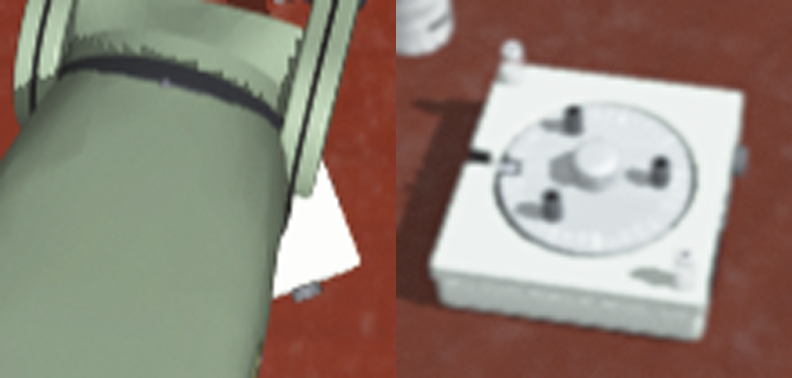

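The scene view shows the disc flush with the deck. The pin sits in the notch at crop (510,163), both vials are standing, and the arm is clear.

```bash
python3 -c "
from station import arm
print(arm.job_done())"
```

```text
the job is handed in; nothing more can be done
None
```

The rotor is home: its notch is over the pin, its disc looks flush with the deck, and the arm has let go. Both vials still stand and the arm went nowhere near the logger; the job is handed in, with no verdict returned.

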